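Lift the chalk bucket off its swing stand

TASK

Lift the deep round bucket of chalks straight up out of the notches of its swing stand without letting it swing or tip, and set it down gently, upright, in the middle of the round cork mat. Leave the shallow square tin hanging in its own stand.

Things in the scene. Friction and masses are not known exactly. Their poses are not given: they have to be found in the camera images.
- bucket: Deep round steel bucket of upright chalk sticks (fixed in it), 0.3 to 0.5 kg, hanging in one of two alike stands. Origin: centre of underside, z up. 62 mm wide at the foot, 76 at the rim, 90 high; chalks reach 95. 8 mm round pins, on which it swings freely, stick out along its y, 68 mm above the origin, to 72 mm each side, ending in 14 mm discs
- bucket_grip (a point): Centre of the bar of the bucket's rigid arched handle, 131 mm straight above the bucket's origin. The flat steel bar runs along the bucket's y: 84 mm long, 12 mm thick (along x), 18 mm high; its underside is 32 mm above the rim. Pinch it here from above, fingers closing along the bucket's x (the point has the bucket's axes)
- stand_a: Wooden swing stand that carries the bucket, fixed. Origin: centre of underside, z up. Base 100 mm (x) by 160 (y), 10 thick; uprights at y = +58 and -58 mm, 36 wide, 10 thick, 114 high, each with an open-topped notch 12 wide, 14 deep for the bucket's pins. The bucket hangs with its underside 36 mm above the table; lifted 25 mm the pins are clear
- mat: Round cork mat flat on the table between the two stands, fixed, 130 mm across, 6 mm thick. Origin: centre of its underside, so its top is 6 mm above the origin. No clutter near the mat or the stands is taller than 75 mm; a brush pot and other gear up to 200 mm stand along the table's far and side edges
- tin: Shallow square steel tin, 72 by 72 mm and 46 mm high, hanging in the other stand (alike in form), the top of its arched handle 167 mm above the table. To be left alone. Origin: centre of its underside, 66 mm above the table
Things that resemble listed ones, but are neither listed nor needed, are in the scene too. What is shaped like the stand_a but green or purple is not meant.

How it is judged:
By the outcome, as a careful person would: the job done as asked, in the order asked, and still so for the second after the job is handed in, with the robot touching nothing.
It also fails if it takes over 45 s, if anything falls off the work surface, if the arm or the gripper's body presses on something with over 40 N, if the wrist force passes 120 N, or if a joint passes its speed limit or range.

ROBOT

A 7-joint arm with a two-finger parallel gripper is mounted at the origin on the work surface. World frame = base frame: x ahead of the robot, y to its left, z up, the work surface at z = 0. Lengths are in mm, angles in rad, forces in N, time in s.
With the tool pointing down it reaches from about 350 to 775 mm from the base axis. Payload 3.1 kg.
Tool frame: the origin (TCP) lies between the finger pads; the fingertips stand ctrl.tip_extent ahead of it and the grasp point (between the pads) lies 3 mm ahead of it (ctrl.tip_extent is the distance from the TCP to the fingertips, in mm); z points along the fingers, y is the line along which they close (so a half turn about z gives the same grasp; the last joint's range is limited). The gripper opens to 85 mm and grips with 20 to 120 N. Pads are 22 mm wide; open, the fingers measure 114 mm over their backs; the gripper's body (76 mm by 85 mm) begins 54 mm behind the grasp point. The pads swing forward as they close: fully open they stand 13 mm farther back than shut.
Start: joints at [-1.198, 0.311, 0.014, 1.512, -0.004, 1.319, -0.027], TCP at [221.629, 503.386, 253.304] pointing down, gripper open.
Joint ranges: [-2.7, 2.7], [-0.3, 1.91], [-1.27, 1.3], [0.12, 2.57], [-1.44, 4.58], [0.2, 2.03], [-3.05, 3.05]. Speed limits (rad/s): [2.79, 2.79, 3.14, 3.14, 3.14, 3.14, 3.14].

INTERFACE

Orientations are given as a rotation vector (axis times angle).
In Python, from plant import readout, vision, order, ctrl gives the robot as it stands.
- The arm moves only by the shell command python3 -m handwheel 'ROWS' [OPENING]. ROWS is JSON, a list that holds one entry, the list of rows, each a list of 4 numbers: the shift along the tool's x, y, z scaled (see below), then the turn about the tool's z scaled (see below). A call has 1 to 5 rows; each row is the pose to reach, as a shift and turn from the pose commanded when the call began, along the tool's axes at that moment; what a row does not reach only later rows make up. The controller multiplies each number of a shift by 50 cm and each number of a turn by pi/4 rad. A row lasts 1/8 s, in which the tool goes at most 62.5 mm and 10.7 degrees, less where a joint would pass 70% of its speed; a pose out of reach is approached as far as the arm can. A call with a number of a shift or a turn outside -1 to 1 is refused whole. A call with a gripper value outside its range is refused whole. OPENING is the opening, from -1 (shut) to 1 (fully open), set as the call begins (- or left out, the last holds). The fingers move at their own pace and stop on an object; the grip force is fixed at half the most. Time passes only in rows, so rows that repeat a pose let the fingers close. It gives the time, the measured TCP pose, the force, the opening and the grip force at its end, in the units of the state.
- readout.get_state(): the state, without advancing time (a new reading comes with each control period).
- vision.capture(name): name is "scene" or "top"; returns (picture, depth): 420x560x3 uint8, red, green, blue; 420x560 float32, mm along the optical axis (not along the pixel's ray), 0 where there is no reading.
- vision.get_calibration(name): a dict with "fx", "fy", "cx", "cy" (pixels), "k1" (the pictures are not rectified: a ray, as slopes to the right and down, at radius r is drawn at 1 + k1 r^2 times it, then the intrinsics apply), "origin" and "attitude" of the camera in the world. Camera axes: x right, y up, looking along -z (the intrinsics and any distortion apply to the point x, -y, -z); pixel columns grow to the right and rows downward; lengths in mm; the calibration is good to about 2 mm. A picture is of the moment at which its call begins. get_calibration takes no time and is no camera call.
- order.sign_off(): hands the job in; it is judged then, once.
The state is a dict: "time_s": time; "joints": joint angles; "qd": joint speeds; "effort": joint torques, N m; "eef_pos": TCP position; "tcp_rot": TCP orientation; "force": force on the tool from outside, world axes, zero at the start; "moment": the same for the moment, N m; "gripper_width": finger opening in mm; "finger_force": force on a finger pad.
Only numpy, scipy, OpenCV 4.12 (cv2) and the standard library are available. Lean on these libraries where they do the work, as an engineer would, in place of code of your own. Each camera call takes 0.05 s, during which the arm holds its last target. There are 200 camera calls.

## Working session

There is one attempt and no reset: what is moved stays moved. The work goes in short steps, Python scripts to look and compute and a shell command to move; the robot and the scene stay as the last step left them, time stands still between calls to the robot, and variables do not carry over. Pictures are saved under pics/ and viewed, at most 10 in all, crops included, and the job is handed in when it is done.

```bash
mkdir -p pics; ls
cat > h.py <<'E'
import numpy as np, cv2
from plant import readout, vision, order, ctrl
from scipy.spatial.transform import Rotation as R
def cam(n):
    c=vision.get_calibration(n); a=np.array(c["attitude"],float)
    M=a if a.shape==(3,3) else (R.from_rotvec(a).as_matrix() if a.size==3 else R.from_quat(a).as_matrix())
    K=np.array([[c["fx"],0,c["cx"]],[0,c["fy"],c["cy"]],[0,0,1.]])
    return K,np.array([c["k1"],0,0,0,0.]),np.array(c["origin"],float),M
def rays(n,px):
    K,D,o,M=cam(n); s=cv2.undistortPoints(np.array(px,float).reshape(-1,1,2),K,D).reshape(-1,2)
    return o,np.c_[s[:,0],-s[:,1],-np.ones(len(s))]@M.T
def onplane(n,px,z):
    o,d=rays(n,px); return o+d*((z-o[2])/d[:,2])[:,None]
def cloud(n,depth):
    h,w=depth.shape; u,v=np.meshgrid(np.arange(w),np.arange(h))
    o,d=rays(n,np.c_[u.ravel(),v.ravel()]); return (o+d*depth.reshape(-1,1)).reshape(h,w,3)
E
python3 - <<'E'
from h import *
for n in("scene","top"):
    p,d=vision.capture(n); np.savez(f"{n}0.npz",p=p,d=d); cv2.imwrite(f"pics/{n}0.png",p[:,:,::-1])
    print(n,vision.get_calibration(n))
s=readout.get_state(); print(s, ctrl.tip_extent, R.from_rotvec(s["tcp_rot"]).as_matrix().round(3))
E
```

```text
pics
scene {'fx': 478.51656644057, 'fy': 478.51656644057, 'cx': 280.6754004618626, 'cy': 208.4730874574525, 'k1': 0.001211000097801713, 'origin': array([1064.0657045 ,  250.21936807, 1215.89296016]), 'attitude': array([0.37206406, 0.49794363, 1.82669303])}
top {'fx': 504.4691973654033, 'fy': 504.4691973654033, 'cx': 285.3823618259954, 'cy': 203.58357876511064, 'k1': 0.022631849916380224, 'origin': array([ 102.49991037,   94.29175125, 1617.52073195]), 'attitude': array([ 0.17678646, -0.18038836, -1.54771715])}
{'time_s': 0.1, 'joints': array([-1.1976998 ,  0.31162707,  0.01398989,  1.51286289, -0.00439611,
        1.3191834 , -0.02719007]), 'qd': array([ 9.78287731e-04, -5.64029920e-04, -7.15263618e-05, -8.17929484e-04,
        4.28895820e-04,  4.81979994e-05,  1.69423816e-03]), 'effort': array([ 7.10964432e-04, -3.80853188e+01,  1.46748880e-01, -2.31243879e+01,
        1.23617993e-02,  8.12339655e-03,  3.33827199e-05]), 'eef_pos': array([221.40068327, 502.82952805, 252.35350948]), 'tcp_rot': array([-0.64669163, -3.07396906,  0.00317684]), 'force': array([ 0.05453432,  0.06272009, -0.38999165]), 'moment': array([-0.04036927,  0.01651516,  0.01430692]), 'finger_force': 0.0, 'gripper_width': 85.31072962288492} 22.0 [[-0.915  0.403 -0.001]
 [ 0.403  0.915 -0.002]
 [-0.    -0.002 -1.   ]]
```

View pics/scene0.png

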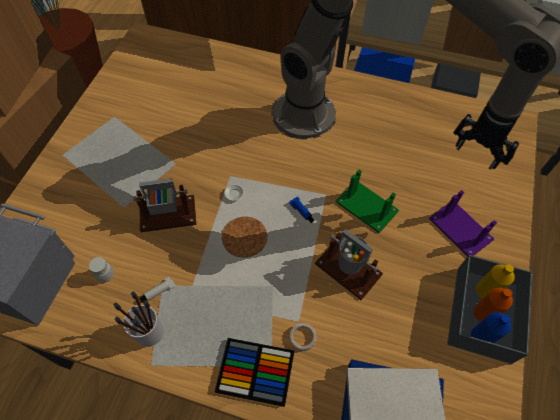

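View pics/top0.png

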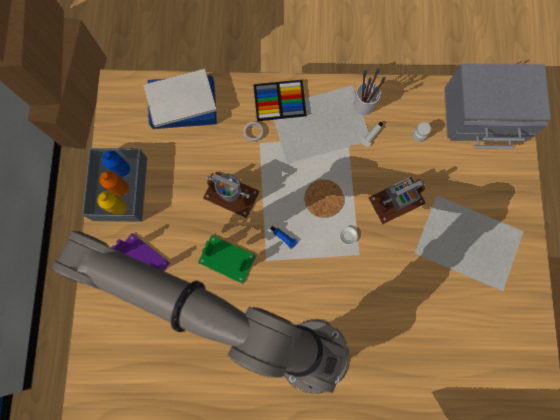

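The scene view shows a round vessel in a brown stand at about (352,255) and a square one at (165,200). The cork mat is at (245,237). There are two empty stands, green at (368,200) and purple at (462,222). In the top view, the round vessel is at (230,188), the square tin at (402,195) and the mat at (324,198).

Candidates for the bucket: the round vessel at scene (352,255), the square tin at scene (165,200), and the brush pot at scene (143,325). By its round shape and chalks I choose (352,255), and I'll check that in a close crop.

Run:
```python
from h import *
a=np.load("scene0.npz")["p"][215:305,305:395]; b=np.load("top0.npz")["p"][150:240,185:275]
im=np.hstack([cv2.resize(x,(400,400),interpolation=cv2.INTER_CUBIC) for x in(a,b)])
cv2.imwrite("pics/crop0.png",im[:,:,::-1])
for n in("scene","top"):
    z=np.load(n+"0.npz"); P=cloud(n,z["d"]); np.save(n+"_cloud.npy",P)
    hsv=cv2.cvtColor(z["p"],cv2.COLOR_RGB2HSV)
    # mat: cork colour patch near seed
    (u,v)={"scene":(245,237),"top":(324,198)}[n]
    print(n,"mat hsv",hsv[v,u],P[v,u].round(1))
    (u,v)={"scene":(352,255),"top":(228,187)}[n]
    Q=P[v-45:v+45,u-45:u+45].reshape(-1,3); ok=(z["d"][v-45:v+45,u-45:u+45]>0).ravel()
    Q=Q[ok]; print("top heights",np.sort(Q[:,2])[-8:].round(1))
    H=Q[Q[:,2]>150]; print(len(H),H.mean(0).round(1),H.min(0).round(1),H.max(0).round(1))
```

```text
scene mat hsv [ 13 166  60] [497.9 -28.2   6.8]
top heights [179.4 179.4 179.4 179.5 179.6 179.9 179.9 180.6]
265 [505.4 273.5 172.2] [480.7 232.  151.7] [527.4 313.7 180.6]
top mat hsv [ 14 151 118] [496.  -32.8  11. ]
top heights [181.3 181.7 182.2 182.3 182.3 182.5 183.2 184.3]
150 [503.2 271.8 173.6] [482.  232.4 151.4] [524.6 313.8 184.3]
```

View pics/crop0.png

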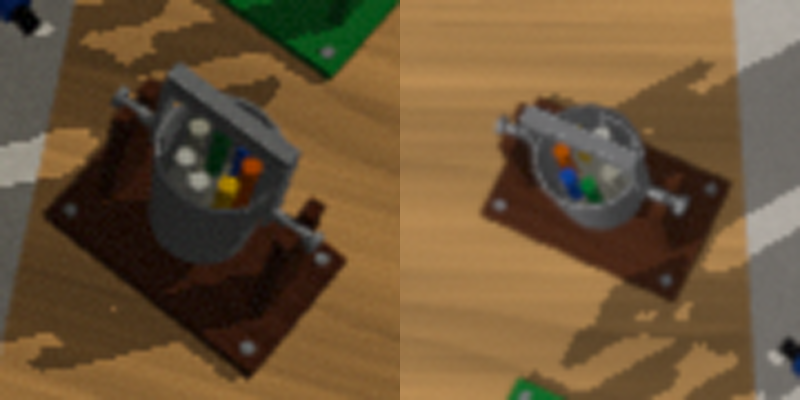

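The crop confirms it: a round bucket with chalks, hanging from its pins in the brown stand. The bar runs from crop pixel (180,72) to (290,160) in the scene half. Next I'll measure the bar axis and the mat centre.

Run:
```python
from h import *
for n in("scene","top"):
    z=np.load(n+"0.npz"); P=np.load(n+"_cloud.npy"); d=z["d"]
    hsv=cv2.cvtColor(z["p"],cv2.COLOR_RGB2HSV)
    (u,v)={"scene":(352,255),"top":(228,187)}[n]
    w=np.zeros(d.shape,bool); w[v-45:v+45,u-45:u+45]=1
    m=w&(d>0)&(P[...,2]>167)&(hsv[...,1]<70)
    uv=np.argwhere(m)[:,::-1]; X=onplane(n,uv,176)[:,:2].astype(np.float32)
    for T in(X,P[m][:,:2].astype(np.float32)):
        r=cv2.minAreaRect(T); c=T.mean(0); ev=np.linalg.svd(T-c)[2][0]
        print(n,"bar",len(T),np.round(r[0],1),np.round(r[1],1),c.round(1),np.degrees(np.arctan2(ev[1],ev[0])).round(1))
    # stand base: brown pixels low
    b=w&(d>0)&(P[...,2]<28)&(P[...,2]>0)&(hsv[...,2]<90)&((hsv[...,0]<12)|(hsv[...,0]>170))
    b=cv2.morphologyEx(b.astype(np.uint8),cv2.MORPH_OPEN,np.ones((3,3)))
    uv=np.argwhere(b>0)[:,::-1]; X=onplane(n,uv,10)[:,:2].astype(np.float32); r=cv2.minAreaRect(X)
    print("base",np.round(r[0],1),np.round(r[1],1),round(r[2],1))
    # mat
    (u,v)={"scene":(245,237),"top":(324,198)}[n]
    k=((hsv[...,0]>5)&(hsv[...,0]<22)&(hsv[...,1]>90)).astype(np.uint8); ww=np.zeros_like(k); ww[v-28:v+28,u-30:u+30]=1; k*=ww
    k=cv2.morphologyEx(k,cv2.MORPH_OPEN,np.ones((3,3)))
    cs=max(cv2.findContours(k,0,1)[0],key=cv2.contourArea); X=onplane(n,cs.reshape(-1,2),6)[:,:2].astype(np.float32)
    c,rad=cv2.minEnclosingCircle(X); e=cv2.fitEllipse(X); print("mat",np.round(c,1),round(rad,1),np.round(e[0],1),np.round(e[1],1))
    print("bounds",X.min(0).round(1),X.max(0).round(1))
s=readout.get_state(); M=R.from_rotvec(s["tcp_rot"]).as_matrix(); print("tool y deg",np.degrees(np.arctan2(M[1,1],M[0,1])))
```

```text
scene bar 203 [505.8 272.9] [83.7 18.2] [504.9 273. ] 66.2
scene bar 203 [503.5 273.3] [82.4 14.8] [504.4 273.1] 66.5
base [511.  271.3] [156.9  87.1] 69.0
mat [495.8 -31.9] 65.1 [495.4 -32. ] [126.6 126.7]
bounds [430.7 -96.3] [560.9  32.4]
top bar 129 [503.5 272.5] [84.8 14.4] [504.  272.6] -113.5
top bar 129 [504.7 273.1] [86.6 14.3] [504.1 272.7] -113.4
base [503.5 272.2] [154.   95.4] 66.7
mat [497.3 -32.1] 64.2 [497.2 -32.1] [124.8 125.2]
bounds [433.4 -95.7] [558.9  29.4]
tool y deg 66.23909059243897
```

```bash
python3 -m handwheel '[[[-0.07,-0.02,0,0.2],[-0.14,-0.04,0,0.4],[-0.21,-0.06,0,0.6],[-0.28,-0.08,0,0.8],[-0.35,-0.096,0,1.0]]]' 1
cat >> h.py <<'E'
def go(x,y,z,deg):
    """rows needed so TCP reaches x,y,z with tool y at world angle deg"""
    s=readout.get_state(); M=R.from_rotvec(s["tcp_rot"]).as_matrix(); p=s["eef_pos"]
    dl=M.T@(np.array([x,y,z])-p); a=np.degrees(np.arctan2(M[1,1],M[0,1]))
    print("t",s["time_s"],"p",p.round(1),"yang",a.round(2),"tilt",M[:,2].round(4),"w",round(s["gripper_width"],1),"F",s["force"].round(1))
    print("shift",(dl/500).round(4),"turn",round(-(((deg-a)+180)%360-180)/45,4),"j",s["joints"].round(2))
E
python3 -c "
from h import *; go(504.3,272.8,250,-23.6)"
```

```text
time_s: 0.72
eef_pos: [363.0, 387.8, 252.8]
tcp_rot: [-1.781, -2.588, 0.002]
force: [0.4, 1.1, -0.2]
gripper_width: 85.4
finger_force: 0.0
t 0.725 p [363.  387.8 252.8] yang 20.95 tilt [-7.e-04 -8.e-04 -1.e+00] w 85.4 F [ 0.4  1.1 -0.2]
shift [-0.3158  0.1817  0.0056] turn 0.9899 j [-1.03  0.27  0.23  1.57 -0.06  1.31 -0.43]
```

```bash
python3 -m handwheel '[[[-0.063,0.036,0,0.2],[-0.126,0.072,0,0.4],[-0.19,0.11,0,0.6],[-0.253,0.145,0,0.8],[-0.316,0.182,0.005,0.99]]]'; python3 -m handwheel '[[[0,0,0,0],[0,0,0,0]]]' -0.2
python3 - <<'E'
from h import *; go(504.3,272.8,170,-23.6)
p,d=vision.capture("scene"); q,e=vision.capture("top")
a=p[190:310,290:410]; b=q[120:240,170:290]
im=np.hstack([cv2.resize(x,(400,400),interpolation=cv2.INTER_CUBIC) for x in(a,b)]); cv2.imwrite("pics/hover.png",im[:,:,::-1])
E
```

```text
time_s: 1.35
eef_pos: [505.1, 273.8, 250.4]
tcp_rot: [-2.628, -1.72, 0.001]
force: [1.2, 0.5, -0.2]
gripper_width: 85.6
finger_force: 0.0
time_s: 1.6
eef_pos: [503.7, 275.2, 250.2]
tcp_rot: [-2.622, -1.728, 0.002]
force: [-1.0, 0.6, -0.2]
gripper_width: 51.9
finger_force: 0.0
t 1.6 p [503.7 275.2 250.2] yang -23.24 tilt [-1.7e-03  2.0e-04 -1.0e+00] w 51.9 F [-1.   0.6 -0.2]
shift [-0.0039  0.0032  0.1604] turn 0.008 j [-0.84  0.38  0.44  1.46 -0.16  1.34 -0.8 ]
```

View pics/hover.png

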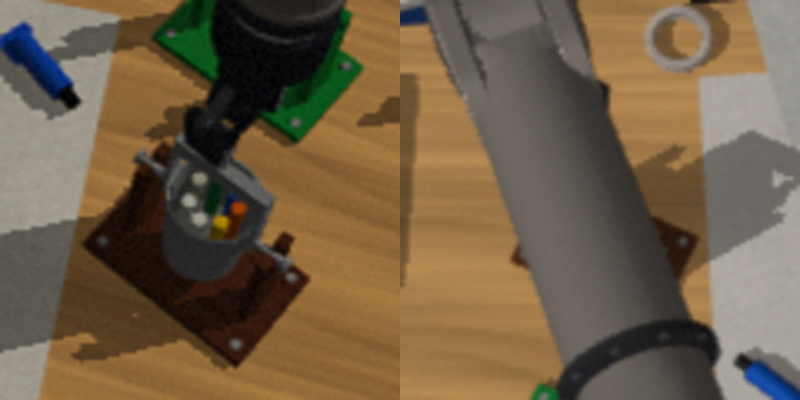

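The left half shows the fingers above the bar at about (215,130) and the bucket still upright. The arm hides the top view. The gripper looks aligned with the bar, so I'll descend.

```bash
python3 -m handwheel '[[[-0.004,0.003,0.025,0.008],[-0.004,0.003,0.05,0.008],[-0.004,0.003,0.075,0.008],[-0.004,0.003,0.075,0.008],[-0.004,0.003,0.075,0.008]]]'; python3 -c "
from h import *; go(504.3,272.8,170,-23.6)"
```

```text
time_s: 2.33
eef_pos: [505.2, 272.3, 213.4]
tcp_rot: [2.63, 1.719, 0.0]
force: [0.1, 0.5, 0.0]
gripper_width: 34.7
finger_force: 0.0
t 2.325 p [505.2 272.3 213.4] yang -23.67 tilt [ 3.e-04  1.e-04 -1.e+00] w 34.7 F [0.1 0.5 0. ]
shift [ 0.0002 -0.0022  0.0868] turn -0.0016 j [-0.84  0.4   0.43  1.52 -0.17  1.26 -0.79]
```

```bash
python3 -m handwheel '[[[0,-0.002,0.02,0],[0,-0.002,0.04,0],[0,-0.002,0.06,0],[0,-0.002,0.075,0],[0,-0.002,0.087,0]]]'; python3 -m handwheel '[[[0,0,0,0],[0,0,0,0]]]'
python3 - <<'E'
from h import *; go(504.3,272.8,170,-23.6)
p,d=vision.capture("scene"); a=p[205:295,315:405]; cv2.imwrite("pics/pre.png",cv2.resize(a,(600,600),interpolation=cv2.INTER_CUBIC)[:,:,::-1])
E
```

```text
time_s: 2.95
eef_pos: [504.0, 272.5, 169.1]
tcp_rot: [-2.63, -1.719, 0.001]
force: [-0.5, 0.1, -0.0]
gripper_width: 34.2
finger_force: 0.0
time_s: 3.2
eef_pos: [504.5, 272.7, 170.1]
tcp_rot: [2.63, 1.718, 0.001]
force: [-0.1, 0.2, 0.4]
gripper_width: 34.3
finger_force: 0.0
t 3.2 p [504.5 272.7 170.1] yang -23.67 tilt [ 7.e-04  3.e-04 -1.e+00] w 34.3 F [-0.1  0.2  0.4]
shift [ 0.     -0.0004  0.0002] turn -0.0016 j [-0.83  0.43  0.42  1.59 -0.19  1.16 -0.78]
```

View pics/pre.png

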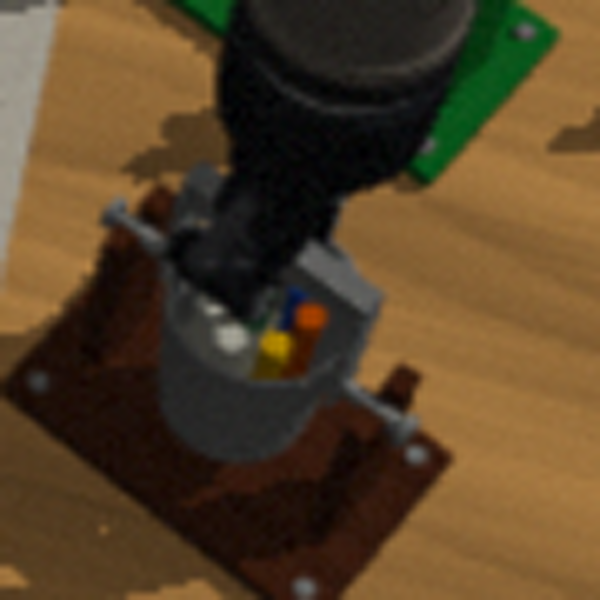

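The fingers straddle the bar at about (250,240), and the bucket is undisturbed in its notches. Closing now.

```bash
python3 -m handwheel '[[[0,0,0,0],[0,0,0,0],[0,0,0,0]]]' -0.6;  python3 -m handwheel '[[[0,0,0,0],[0,0,0,0],[0,0,0,0],[0,0,0,0]]]' -1; python3 -c "
from h import *; go(504.3,272.8,170,-23.6)"
```

```text
time_s: 3.62
eef_pos: [504.2, 272.6, 169.9]
tcp_rot: [2.63, 1.718, 0.0]
force: [0.3, 0.0, -0.1]
gripper_width: 17.0
finger_force: 0.0
time_s: 4.12
eef_pos: [504.2, 272.6, 170.0]
tcp_rot: [-2.63, -1.719, -0.0]
force: [-0.0, 0.5, 2.3]
gripper_width: 11.1
finger_force: 60.3
t 4.125 p [504.2 272.6 170. ] yang -23.67 tilt [ 2.e-04  2.e-04 -1.e+00] w 11.1 F [-0.   0.5  2.3]
shift [ 0.0003  0.     -0.    ] turn -0.0015 j [-0.83  0.43  0.42  1.59 -0.19  1.16 -0.78]
```

```bash
python3 -m handwheel '[[[0,0,-0.006,0],[0,0,-0.014,0],[0,0,-0.026,0],[0,0,-0.04,0],[0,0,-0.054,0]]]'; python3 -m handwheel '[[[0,0,-0.02,0],[0,0,-0.06,0],[0,0,-0.11,0],[0,0,-0.14,0],[0,0,-0.156,0]]]';python3 -m handwheel '[[[0,0,0,0],[0,0,0,0]]]'
python3 - <<'E'
from h import *; go(496.4,-32,270,-23.6)
p,d=vision.capture("scene"); a=p[160:310,250:450]; cv2.imwrite("pics/lift.png",cv2.resize(a,(800,600),interpolation=cv2.INTER_CUBIC)[:,:,::-1])
E
```

```text
time_s: 4.75
eef_pos: [504.3, 272.6, 197.4]
tcp_rot: [2.63, 1.718, 0.001]
force: [-0.5, 0.9, -3.6]
gripper_width: 11.1
finger_force: 59.6
time_s: 5.38
eef_pos: [504.5, 272.7, 275.9]
tcp_rot: [2.63, 1.718, 0.002]
force: [0.1, 0.4, -3.7]
gripper_width: 10.8
finger_force: 59.6
time_s: 5.62
eef_pos: [503.6, 272.4, 273.8]
tcp_rot: [-2.63, -1.719, 0.003]
force: [0.3, 0.9, -3.6]
gripper_width: 10.7
finger_force: 59.6
t 5.625 p [503.6 272.4 273.8] yang -23.67 tilt [-0.0018 -0.001  -1.    ] w 10.7 F [ 0.3  0.9 -3.6]
shift [-0.5634  0.2312  0.0082] turn -0.0015 j [-0.84  0.37  0.44  1.42 -0.16  1.39 -0.81]
```

View pics/lift.png

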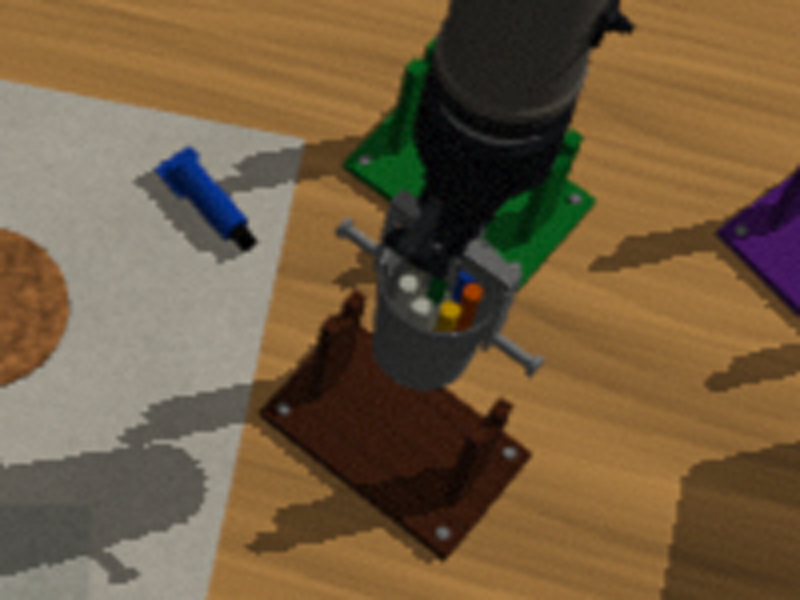

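The bucket hangs level, clear of the stand, at about (440,310) in the picture, with the mat at left. I'll carry it across.

```bash
python3 -m handwheel '[[[-0.015,0.006,0,0],[-0.05,0.02,0,0],[-0.09,0.037,0,0],[-0.135,0.055,0,0],[-0.18,0.074,0,0]]]'; python3 -m handwheel '[[[-0.045,0.018,0,0],[-0.09,0.037,0,0],[-0.135,0.055,0,0],[-0.18,0.074,0,0],[-0.22,0.09,0,0]]]';python3 -m handwheel '[[[-0.04,0.016,0,0],[-0.08,0.033,0,0],[-0.115,0.047,0,0],[-0.145,0.06,0,0],[-0.163,0.067,0,0]]]';python3 -m handwheel '[[[0,0,0,0],[0,0,0,0],[0,0,0,0]]]'; python3 -c "
from h import *; go(496.4,-32,143,-23.6)"
```

```text
time_s: 6.3
eef_pos: [501.9, 172.5, 275.1]
tcp_rot: [2.631, 1.716, 0.0]
force: [0.7, 0.2, -4.5]
gripper_width: 10.8
finger_force: 59.6
time_s: 6.92
eef_pos: [498.5, 53.4, 275.1]
tcp_rot: [2.632, 1.715, 0.001]
force: [0.4, 0.6, -3.7]
gripper_width: 11.3
finger_force: 59.6
time_s: 7.55
eef_pos: [496.6, -33.5, 275.0]
tcp_rot: [2.632, 1.716, 0.001]
force: [0.4, 0.3, -2.9]
gripper_width: 10.9
finger_force: 59.6
time_s: 7.92
eef_pos: [497.0, -30.5, 274.7]
tcp_rot: [-2.628, -1.721, -0.0]
force: [-0.2, -0.2, -3.9]
gripper_width: 11.0
finger_force: 59.6
t 7.925 p [497.  -30.5 274.7] yang -23.56 tilt [-2.e-04  4.e-04 -1.e+00] w 11.0 F [-0.2 -0.2 -3.9]
shift [-3.300e-03  1.000e-04  2.634e-01] turn 0.0008 j [-0.47  0.21  0.61  1.63 -0.12  1.34 -0.26]
```

```bash
python3 -m handwheel '[[[-0.001,0,0.02,0],[-0.002,0,0.05,0],[-0.003,0,0.085,0],[-0.003,0,0.12,0],[-0.003,0,0.15,0]]]'; python3 -m handwheel '[[[0,0,0.03,0],[0,0,0.055,0],[0,0,0.075,0],[0,0,0.09,0],[0,0,0.096,0]]]';python3 -m handwheel '[[[0,0,0,0],[0,0,0,0],[0,0,0,0]]]'
python3 - <<'E'
from h import *; go(496.4,-32,141,-23.6)
p,d=vision.capture("scene"); a=p[170:290,165:325]; cv2.imwrite("pics/low.png",cv2.resize(a,(800,600),interpolation=cv2.INTER_CUBIC)[:,:,::-1])
E
```

```text
time_s: 8.55
eef_pos: [495.5, -32.8, 198.0]
tcp_rot: [-2.629, -1.718, 0.003]
force: [-0.2, 1.2, -3.4]
gripper_width: 11.2
finger_force: 59.6
time_s: 9.18
eef_pos: [496.3, -33.0, 151.4]
tcp_rot: [-2.63, -1.719, 0.0]
force: [0.7, 0.0, -3.8]
gripper_width: 11.1
finger_force: 59.6
time_s: 9.55
eef_pos: [496.7, -33.0, 152.2]
tcp_rot: [2.629, 1.718, 0.001]
force: [-0.3, 0.6, -3.5]
gripper_width: 10.9
finger_force: 59.6
t 9.55 p [496.7 -33.  152.2] yang -23.67 tilt [ 1.e-03  1.e-04 -1.e+00] w 10.9 F [-0.3  0.6 -3.5]
shift [ 0.0015 -0.0013  0.0224] turn -0.0016 j [-0.44  0.32  0.58  1.82 -0.2   1.06 -0.19]
```

View pics/low.png

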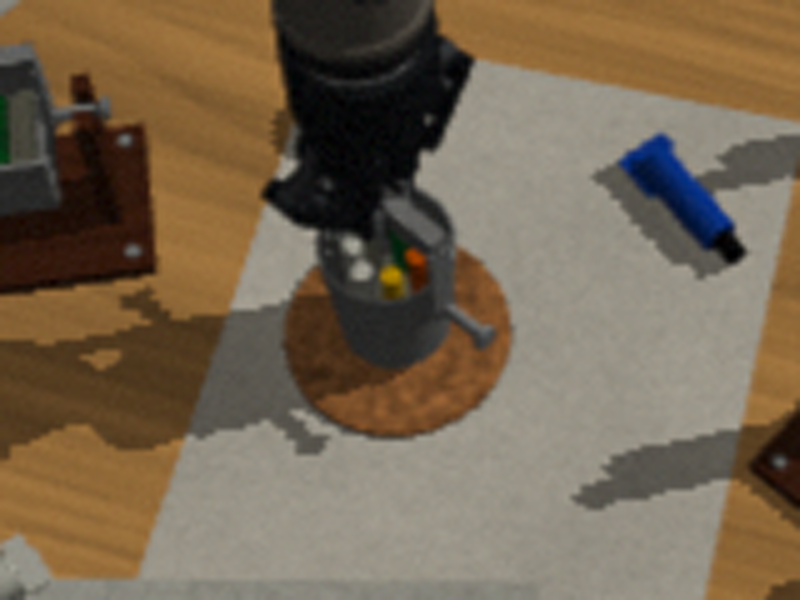

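The bucket hovers upright over the mat. Its foot is at about (395,355) and the mat centre at about (398,335), which fits the remaining 12 mm of height. I'll lower it slowly until it touches.

```bash
python3 -m handwheel '[[[0.001,-0.001,0.006,0],[0.001,-0.001,0.012,0],[0.001,-0.001,0.017,0],[0.001,-0.001,0.02,0],[0.001,-0.001,0.02,0]]]';python3 -m handwheel '[[[0,0,0.001,0],[0,0,0.002,0],[0,0,0.002,0],[0,0,0.002,0]]]'; python3 -c "
from h import *; go(496.4,-32,140,-23.6)"
```

```text
time_s: 10.22
eef_pos: [496.0, -32.3, 141.6]
tcp_rot: [-2.63, -1.718, 0.001]
force: [0.2, -0.0, -2.9]
gripper_width: 11.1
finger_force: 59.6
time_s: 10.72
eef_pos: [496.1, -32.3, 140.8]
tcp_rot: [2.63, 1.719, 0.0]
force: [-0.4, -1.2, -3.7]
gripper_width: 10.8
finger_force: 59.6
t 10.725 p [496.1 -32.3 140.8] yang -23.67 tilt [ 1.e-04  0.e+00 -1.e+00] w 10.8 F [-0.4 -1.2 -3.7]
shift [0.0008 0.0003 0.0017] turn -0.0016 j [-0.43  0.33  0.58  1.84 -0.21  1.03 -0.18]
```

```bash
python3 -m handwheel '[[[0,0,0.001,0],[0,0,0.002,0],[0,0,0.002,0],[0,0,0.002,0]]]'; python3 -m handwheel '[[[0,0,0,0],[0,0,0,0]]]'
```

```text
time_s: 11.22
eef_pos: [496.2, -32.3, 140.1]
tcp_rot: [2.63, 1.719, 0.001]
force: [-1.6, 0.4, 0.2]
gripper_width: 11.1
finger_force: 60.2
time_s: 11.48
eef_pos: [496.2, -32.3, 140.1]
tcp_rot: [2.63, 1.719, 0.001]
force: [-1.4, 1.1, 1.7]
gripper_width: 11.0
finger_force: 60.4
```

It has touched down and the mat carries the weight. I'll release just enough to clear the bar and rise straight up.

```bash
python3 -m handwheel '[[[0,0,0,0],[0,0,0,0],[0,0,0,0],[0,0,0,0]]]' -0.2;python3 -m handwheel '[[[0,0,-0.01,0],[0,0,-0.03,0],[0,0,-0.06,0],[0,0,-0.1,0],[0,0,-0.14,0]]]';python3 -m handwheel '[[[0,0,-0.05,0],[0.05,0,-0.1,0],[0.12,0,-0.13,0],[0.2,0,-0.13,0],[0.28,0,-0.13,0]]]'; python3 -m handwheel '[[[0.05,-0.05,0,0],[0.1,-0.1,0,0],[0.12,-0.15,0,0],[0.12,-0.2,0,0],[0.12,-0.2,0,0]]]'
python3 - <<'E'
from h import *
p,d=vision.capture("scene"); q,e=vision.capture("top")
np.savez("end.npz",p=p,d=d,q=q,e=e)
cv2.imwrite("pics/end.png",p[:,:,::-1])
for n,i,dd in(("scene",p,d),("top",q,e)):
    P=cloud(n,dd); hsv=cv2.cvtColor(i,cv2.COLOR_RGB2HSV)
    m=(dd>0)&(P[...,2]>138)&(P[...,2]<155)&(np.hypot(P[...,0]-496,P[...,1]+32)<60)
    X=onplane(n,np.argwhere(m)[:,::-1],146)[:,:2]; print(n,len(X),X.mean(0).round(1) if len(X) else "")
E
```

```text
time_s: 11.98
eef_pos: [496.2, -32.3, 139.8]
tcp_rot: [2.63, 1.718, 0.0]
force: [-0.3, 0.1, -0.6]
gripper_width: 34.2
finger_force: 0.0
time_s: 12.6
eef_pos: [496.4, -32.4, 211.6]
tcp_rot: [2.629, 1.718, 0.002]
force: [0.6, 0.2, -0.3]
gripper_width: 33.9
finger_force: 0.0
time_s: 13.22
eef_pos: [553.1, 97.0, 276.6]
tcp_rot: [2.629, 1.718, 0.004]
force: [0.5, -0.5, -0.1]
gripper_width: 33.9
finger_force: 0.0
time_s: 13.85
eef_pos: [483.7, 192.7, 275.9]
tcp_rot: [-2.626, -1.723, -0.002]
force: [0.5, -0.0, 0.8]
gripper_width: 34.2
finger_force: 0.0
scene 164 [496.3 -30.5]
top 125 [495.8 -31.8]
```

View pics/end.png

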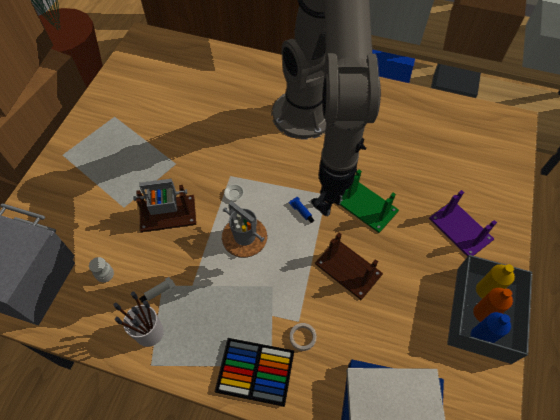

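The bucket stands upright and centred on the mat at (243,228). The tin still hangs in its stand at (162,200), stand_a is empty at (350,265), and the arm is clear.

```bash
python3 -m handwheel '[[[0,0,0,0],[0,0,0,0],[0,0,0,0],[0,0,0,0]]]' && python3 -c "
from plant import order; print(order.sign_off())"
```

```text
time_s: 14.45
eef_pos: [484.9, 190.9, 274.7]
tcp_rot: [2.63, 1.718, -0.0]
force: [-0.6, 0.3, -0.1]
gripper_width: 34.3
finger_force: 0.0
the job is handed in; nothing more can be done
None
```

The bucket stands upright on the cork mat, within about 2 mm of its centre by both cameras; the tin still hangs in its stand, and the job was handed in at 14.5 s with the arm clear (no verdict was returned).

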